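# Pack the finished bracket and close the carton

## Robot

A 7-joint arm with a two-finger parallel gripper is mounted at the origin on the work surface. World frame = base frame: x ahead of the robot, y to its left, z up, the work surface at z = 0. Lengths are in m, angles in rad, forces in N, time in s.
With the tool pointing down it reaches from about 0.4 to 0.85 m from the base axis. Payload 10.4 kg.
Tool frame: the origin (TCP) lies at the very end of the fingers, on their centre line; the grasp point (between the pads) lies 19 mm behind it; z points along the fingers, y is the line along which they close (so a half turn about z gives the same grasp; the last joint's range is limited). The gripper opens to 87 mm and grips with 3 to 60 N. Pads are 19 mm wide; open, the fingers measure 117 mm over their backs; the gripper's body (75 mm by 190 mm) begins 51 mm behind the grasp point.
Start: joints at [-1.334, 0.332, -0.065, 1.46, 0.022, 1.35, -0.088], TCP at [0.161, 0.604, 0.188] pointing down, gripper open.
Joint ranges: [-2.6, 2.6], [-0.5, 2.12], [-1.47, 1.34], [0.16, 2.42], [-1.27, 4.41], [0.06, 2.06], [-2.6, 2.6]. Speed limits (rad/s): [2.22, 2.22, 2.79, 2.79, 3.14, 3.14, 3.14].

## Interface

Orientations are given as a unit quaternion [x, y, z, w].
In Python, from bench import status, camera, order gives the robot as it stands.
- The arm moves only by the tool jog_arm, never from a script. Its argument "plan" is a list of rows, each a list of 7 numbers: the turn, a rotation vector about the tool's x, y, z in rad, then the shift along the tool's x, y, z in mm, then the opening, from -1 (shut) to 1 (fully open). A call has 1 to 12 rows; each row is the pose to reach, as a shift and turn from the pose commanded when the call began, along the tool's axes at that moment; what a row does not reach only later rows make up. A row lasts 1/10 s, in which the tool goes at most 50 mm and 8.59 degrees, less where a joint would pass 70% of its speed; a pose out of reach is approached as far as the arm can. A call with a gripper value outside its range is refused whole. The fingers move at their own pace and stop on an object; "squeeze" is the grip in N (left out, the last holds). Time passes only in rows, so rows that repeat a pose let the fingers close. It gives the time, the measured TCP pose, the force, the opening and the grip force at its end, in the units of the state.
- status.read_state(): the state, without advancing time (a new reading comes with each control period).
- camera(name): name is "scene" or "top" or "wrist"; returns a dict with "image" (480x640x3 uint8, red, green, blue), "z_map" (480x640 float32, m along the optical axis (not along the pixel's ray), 0 where there is no reading), "fx", "fy", "cx", "cy" (pixels), "world_from_camera" (4x4, takes a point from camera to world coordinates); the wrist camera has in their place "mount" (4x4, takes a point from camera to tool coordinates, whose origin is the TCP and whose axes are the flange's). Camera axes: x right, y down, z forward; pixel columns grow to the right and rows downward; lengths in m; the calibration is good to about 2 mm. A picture is of the moment at which its call begins: read the wrist's pose just before it.
- order.close_job(): hands the job in; it is judged then, once.
The state is a dict: "time": time; "joint_positions": joint angles; "joint_vel": joint speeds; "joint_torque": joint torques, N m; "ee_pos": TCP position; "eef_rot": TCP orientation; "ft_force": force on the tool from outside, world axes, zero at the start; "torque": the same for the moment, N m; "width": finger opening in m; "grip_force": force on a finger pad.
Only numpy, scipy, OpenCV 4.12 (cv2) and the standard library are available. Lean on these libraries where they do the work, as an engineer would, in place of code of your own. Each camera call takes 0.05 s, during which the arm holds its last target. There are 200 camera calls.

## Task

Take the finished bracket, the one with a tube welded along its top, set it down gently (not dropped) in the open carton so that it stands on its base plate, and let go of it. Then close the carton: fold the narrow flap down flat first, and only after that fold the wide flap down flat over it. Leave the unfinished bracket and everything else on the bench where they are.

Things in the scene. Friction and masses are not known exactly. Their poses are not given: they have to be found in the camera images.
- bracket: Finished steel bracket, 0.5 to 0.7 kg, loose on the bench. Base plate 110 x 50 x 6 mm (x, y, z); on its middle line an upright plate 70 mm long (x), 6 mm thick (y), up to 40 mm high; on top of that a tube of 30 mm diameter, 80 mm long, lying along x, its axis 55 mm above the origin, top at 70 mm. Origin: centre of the underside. x along the length, z up.
- blank: Unfinished steel bracket: the same base plate and upright plate, but no tube, so it is only 42 mm high with a bare 6 mm thick top edge. Loose; stays where it is. Origin: centre of the underside; x along its length.
- carton: Open cardboard carton, fixed to the bench. Outside 210 x 170 x 100 mm (x, y, z), walls and floor 5 mm thick, inside 200 x 160 mm, inner floor 5 mm above the bench, rim at 100 mm. Origin: centre of the underside; z up. The narrow flap hangs on its +y long wall, the wide flap on its -y long wall; the two short walls (+x and -x) have no flaps.
- narrow_flap (a joint): Angle of the narrow flap (206 mm along the carton's x, 75 mm from hinge to free edge, 4 mm thick). 0 = folded down flat over the carton, 1.57 = upright, more = leaning outward; limit 2.5. Its hinge is stiff enough that it stays where it is left; about 1 N at the edge moves it.
- wide_flap (a joint): Angle of the wide flap (206 mm along the carton's x, 115 mm from hinge to free edge, 4 mm thick). 0 = folded down flat, lying on the narrow flap; 1.57 = upright, more = leaning outward; limit 2.5. Stays where it is left; about 1 N at the edge moves it.
- narrow_flap_hinge (a point): Middle of the narrow flap's hinge line: carton frame (0, 85, 100) mm; the line runs along the carton's x.
- wide_flap_hinge (a point): Middle of the wide flap's hinge line: carton frame (0, -85, 104.5) mm; the line runs along the carton's x.
- narrow_flap_edge (a point): Middle of the narrow flap's free edge; moves with the flap.
- wide_flap_edge (a point): Middle of the wide flap's free edge; moves with the flap.
- tape: Loose roll of packing tape lying flat, 100 mm outside diameter, 48 mm high. Origin: centre of the underside.
- wrench: Loose steel wrench lying flat, 200 mm long, along its x. Origin: underside, mid length.
- screwdriver: Loose screwdriver, 145 mm long, along its x. Origin: underside, mid length.
- spray: Loose spray can standing upright, 60 mm diameter, 150 mm high. Origin: centre of the underside.
- punch: Loose round steel punch lying down, 16 mm diameter, about 126 mm long, along its x. Origin: its underside, mid length.
Not all that is in view belongs to the job. What is shaped like the bracket but black is not meant.

How it is judged:
On the way, in this order (a step that is already met when the one before it is completed fails the run):
1. the finished bracket stands on its base plate in the carton and is let go (x of bracket in the frame of carton between -0.1 and 0.1 m and y of bracket in the frame of carton between -0.08 and 0.08 m and z of bracket in the frame of carton below 0.02 m and angle between bracket's own z axis and vertical below 0.3 rad and contact force between the fingers and bracket below 0.2 N and linear speed of bracket below 0.03 m/s), for 0.2 s.
2. the narrow flap is folded down while the wide flap is still open (value of joint narrow_flap below 0.15 rad and value of joint wide_flap above 0.6 rad), for 0.2 s.
At the end, for the whole second after the job is handed in: The finished bracket stands at rest on the carton's floor on its base plate (inside the walls, underside within 20 mm of the carton's underside, tilt under 0.3 rad), and both flaps are folded down to under 0.15 rad, the wide one last (x of bracket in the frame of carton between -0.1 and 0.1 m and y of bracket in the frame of carton between -0.08 and 0.08 m and z of bracket in the frame of carton below 0.02 m and angle between bracket's own z axis and vertical below 0.3 rad and linear speed of bracket below 0.03 m/s and value of joint each of narrow_flap, wide_flap below 0.15 rad); the robot touches nothing.
It fails at once if the finished bracket is dropped: inside the carton, it moves faster than 0.8 m/s (a fall of more than about 30 mm) (x of bracket in the frame of carton between -0.1 and 0.1 m and y of bracket in the frame of carton between -0.08 and 0.08 m and z of bracket in the frame of carton below 0.1 m and linear speed of bracket above 0.8 m/s).
It fails at once if the wide flap is folded down before the narrow one (value of joint wide_flap below 0.4 rad and value of joint narrow_flap above 0.4 rad).
It fails at once if the unfinished bracket or a loose bystander (tape roll, wrench, screwdriver, spray can, punch) is moved more than 30 mm (distance of any of blank, tape, wrench, screwdriver, spray, punch from where it was at the start of the episode above 0.03 m).
It also fails if it takes over 67 s, if anything falls off the work surface, if the arm or the gripper's body presses on something with over 40 N, if the wrist force passes 120 N, or if a joint passes its speed limit or range.

## Working session

There is one attempt and no reset: what is moved stays moved. The work goes in short steps, Python scripts to look and compute and a tool call to move; the robot and the scene stay as the last step left them, time stands still between calls to the robot, and variables do not carry over. Pictures are saved under pics/ and viewed, at most 10 in all, crops included, and the job is handed in when it is done.

Besides the shell and the picture viewer there is one more tool, called after "Emit:" as name([rows], argument=value, ...), one row to a line, values as JSON. jog_arm: Moves the arm, as the interface text tells. Its arguments: {"type":"object","properties":{"plan":{"type":"array"},"squeeze":{"type":"number"}},"required":["plan"]}

```bash
mkdir -p pics; ls
cat > h.py <<'E'
import numpy as np, cv2
from bench import status, camera, order
def cap(n):
    c=camera(n); np.savez(''+n+'.npz',**c); cv2.imwrite('pics/'+n+'_%d.png'%int(status.read_state()['time']*100),c['image'][:,:,::-1]); return c
def pts(c):
    z=c['z_map']; v,u=np.mgrid[:480,:640]
    P=np.stack([(u-c['cx'])/c['fx']*z,(v-c['cy'])/c['fy']*z,z,np.ones_like(z)],-1)
    return (P@np.array(c['world_from_camera']).T)[...,:3]
E
python3 - <<'E'
from h import *
for n in ('scene','top'):
    c=cap(n); print(n,c['fx'],np.round(c['world_from_camera'],3).tolist())
print(status.read_state())
E
ls pics
```

```text
pics
scene 499.6681105921994 [[0.437, 0.597, -0.672, 1.132], [0.899, -0.298, 0.32, -0.253], [-0.009, -0.745, -0.668, 0.7], [0.0, 0.0, 0.0, 1.0]]
top 529.0644761040471 [[-0.021, -0.979, 0.205, 0.318], [-1.0, 0.019, -0.01, 0.06], [0.006, -0.205, -0.979, 1.115], [0.0, 0.0, 0.0, 1.0]]
{'time': 0.1, 'joint_positions': array([-1.33361745,  0.33281894, -0.06470969,  1.4608299 ,  0.02156999,
        1.34991535, -0.08850086]), 'joint_vel': array([ 1.88566516e-04, -2.65701793e-03,  1.91388279e-05, -1.35618591e-03,
        4.47311830e-04, -2.01856490e-03, -8.60952122e-04]), 'joint_torque': array([ 3.31247165e-04, -6.24541211e+01,  2.38679163e-02, -3.90721929e+01,
       -6.14450150e-02,  3.63730802e-02,  3.45541298e-05]), 'ee_pos': array([0.16043109, 0.60365905, 0.18714023]), 'eef_rot': array([ 1.29514406e-01,  9.91577335e-01, -6.34985982e-04, -7.04338749e-05]), 'ft_force': array([-0.10201044, -0.43196727, -0.21342598]), 'torque': array([ 0.013795  , -0.00388227, -0.00990462]), 'grip_force': 0.0, 'width': 0.08693600955583307}
scene_5.png
top_10.png
```

View pics/top_10.png

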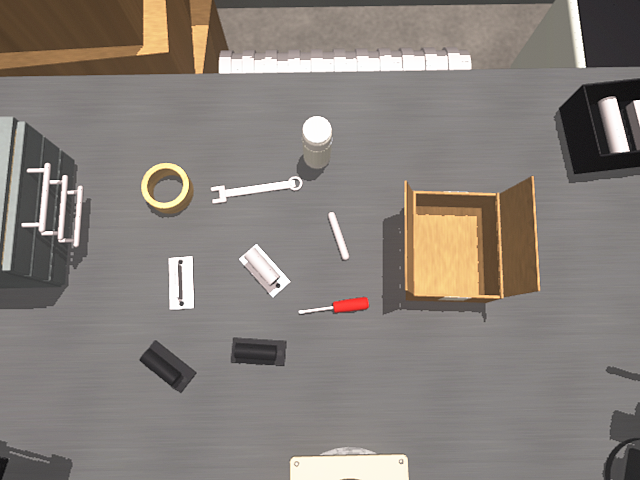

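View pics/scene_5.png

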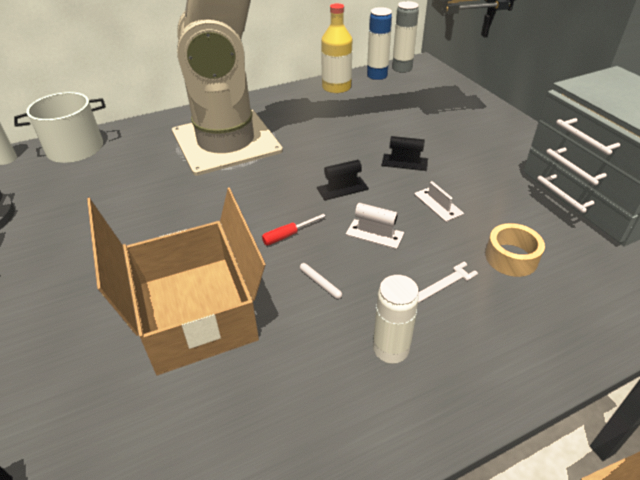

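The top view shows the finished bracket at about (265,268), the blank at (181,282), and the carton at (453,247). The left flap (408,240) is nearly upright and the right flap (518,240) leans outward. The black look-alikes are at (258,352) and (168,366). The scene view agrees with this. Next I measure the positions.

Run:
```python
from h import *
L=lambda n:dict(np.load(n+'.npz'))
t=L('top');P=pts(t)
def pr(l):
    for u,v in l: print((u,v),np.round(P[v,u]*1000).tolist())
print('table',np.round(P[400,450]*1000))
# bracket: points by height
R=P[235:305,230:300].reshape(-1,3); 
tube=R[R[:,2]>.055]; al=R[(R[:,2]>.003)]
print('tube',len(tube),tube.mean(0),tube[:,2].max(), cv2.minAreaRect((tube[:,:2]*1000).astype(np.float32)))
print('all',cv2.minAreaRect((al[:,:2]*1000).astype(np.float32)))
S=P[250:315,160:205].reshape(-1,3);S=S[S[:,2]>.003];print('blank',S[:,2].max(),cv2.minAreaRect((S[:,:2]*1000).astype(np.float32)))
for nm,(a,b,c,d) in dict(punch=(205,265,322,355),driver=(292,318,296,372),spray=(112,172,298,336),wrench=(172,206,206,305)).items():
    S=P[a:b,c:d].reshape(-1,3);S=S[S[:,2]>.005];print(nm,S[:,2].max(),cv2.minAreaRect((S[:,:2]*1000).astype(np.float32)))
C=P[170:310,395:550].reshape(-1,3)
for lo,hi in((.09,.103),(.11,.13),(.13,.15),(.15,.17),(.17,.19),(.19,.21),(.21,.23)):
    s=C[(C[:,2]>lo)&(C[:,2]<hi)]
    if len(s): print(lo,len(s),s.min(0).round(3),s.max(0).round(3),cv2.minAreaRect((s[:,:2]*1000).astype(np.float32)))
f=C[(C[:,2]<.012)&(C[:,2]>.003)];print('floor',cv2.minAreaRect((f[:,:2]*1000).astype(np.float32)))
# flap planes
pr([(405,185),(411,190),(411,295),(405,290),(408,240),(415,193),(497,193),(500,298),(415,298),(533,180),(537,288),(520,240),(504,195),(504,293),(450,250)])
s=L('scene');P=pts(s);print('scene');pr([(230,190),(263,265),(258,300),(244,240),(92,203),(130,285),(139,333),(112,270),(200,330)])
```

```text
table [ 212. -211.   -3.]
tube 609 [0.47582349 0.15930113 0.1225939 ] 1.1147437411594188 ((423.29803466796875, 117.99966430664062), (237.4047088623047, 33.94403076171875), 36.94801330566406)
all ((437.9215393066406, 155.6409149169922), (262.52947998046875, 157.50306701660156), 7.603831768035889)
blank 1.1147437411594188 ((431.65771484375, 220.36656188964844), (366.7936706542969, 139.71966552734375), 75.54558563232422)
punch 1.1147437411594188 ((467.4073791503906, 17.094467163085938), (52.4443244934082, 306.1043701171875), 83.6004638671875)
driver 1.1147437411594188 ((397.6282958984375, 27.2598876953125), (86.56066131591797, 148.54661560058594), 37.22956466674805)
spray 1.1147437411594188 ((543.767822265625, 37.857852935791016), (447.6305847167969, 71.35929870605469), 3.397071123123169)
wrench 1.1147437411594188 ((498.9504089355469, 175.64886474609375), (375.23944091796875, 207.68878173828125), 3.6051011085510254)
0.09 1173 [ 0.408 -0.311  0.09 ] [ 0.625 -0.131  0.103] ((517.533935546875, -220.45440673828125), (173.31385803222656, 212.5254364013672), 87.00570678710938)
0.11 803 [ 0.41
[... 1142 characters left out ...]
 [438.0, -131.0, -4.0]
(408, 240) [512.0, -114.0, 159.0]
(415, 193) [620.0, -144.0, 101.0]
(497, 193) [617.0, -308.0, 101.0]
(500, 298) [408.0, -298.0, 91.0]
(415, 298) [416.0, -143.0, 43.0]
(533, 180) [605.0, -332.0, 218.0]
(537, 288) [414.0, -321.0, 211.0]
(520, 240) [507.0, -318.0, 168.0]
(504, 195) [606.0, -314.0, 121.0]
(504, 293) [416.0, -302.0, 105.0]
(450, 250) [520.0, -231.0, 4.0]
scene
(230, 190) [434.0, -104.0, 170.0]
(263, 265) [629.0, -116.0, 169.0]
(258, 300) [548.0, -112.0, 0.0]
(244, 240) [544.0, -118.0, 149.0]
(92, 203) [421.0, -319.0, 210.0]
(130, 285) [515.0, -305.0, 105.0]
(139, 333) [615.0, -309.0, 103.0]
(112, 270) [540.0, -318.0, 170.0]
(200, 330) [625.0, -227.0, 73.0]
```

Run:
```python
from h import *
L=lambda n:dict(np.load(n+'.npz'))
def clean(c):
    P=pts(c); z=c['z_map']; P[z<=0.05]=np.nan; return P
def rect(nm,S):
    n,lab,st,_=0,0,0,0
    r=cv2.minAreaRect((S[:,:2]*1000).astype(np.float32))
    print(nm,len(S),'zmax',np.round(np.percentile(S[:,2],98),3),'mean',S.mean(0).round(3),np.round(r[0]),np.round(r[1]),round(r[2],1))
t=L('top');T=clean(t); s=L('scene');Q=clean(s)
def sel(P,b,lo,hi):
    a=P[b[0]:b[1],b[2]:b[3]].reshape(-1,3); return a[(a[:,2]>lo)&(a[:,2]<hi)]
b=(243,298,238,291)
tube=sel(T,b,.055,.085)
d=np.linalg.svd(tube[:,:2]-tube[:,:2].mean(0))[2][0];print('tubedir',np.degrees(np.arctan2(d[1],d[0])))
rect('tube',tube); rect('all',sel(T,b,.003,.085))
rect('tubeS',sel(Q,(200,250,340,410),.06,.085));rect('allS',sel(Q,(200,250,340,410),.004,.085))
rect('blank',sel(T,(250,315,160,205),.003,.06))
rect('punch',sel(T,(205,265,322,355),.006,.06));rect('driver',sel(T,(292,318,296,372),.006,.06))
rect('spray',sel(T,(112,172,298,336),.02,.18));rect('wrench',sel(T,(172,206,206,305),.004,.05))
cb=(170,310,395,550)
rect('rim',sel(T,cb,.095,.104)); 
for nm,P,bb in(('T',T,cb),('S',Q,(180,370,80,270))):
  for k in('narrow','wide'):
    a=sel(P,bb,.11,.24); a=a[a[:,1]>-.2] if k=='narrow' else a[a[:,1]<-.25]
    c=np.linalg.lstsq(np.c_[a[:,0]-.515,a[:,2]-.1,np.ones(len(a))],a[:,1],rcond=None)[0]
    print(nm,k,len(a),'dy/dx',c[0].round(3),'dy/dz',c[1].round(3),'y at hinge',c[2].round(3),'x',np.percentile(a[:,0],[1,99]).round(3),'z',np.percentile(a[:,2],99).round(3))
```

```text
tubedir -138.96500737701322
tube 576 zmax 0.072 mean [0.485 0.165 0.066] [486. 165.] [81. 29.] 41.1
all 1160 zmax 0.071 mean [0.481 0.163 0.036] [487. 166.] [116. 108.] 0.8
tubeS 385 zmax 0.07 mean [0.494 0.163 0.066] [491. 165.] [80. 28.] 40.1
allS 1457 zmax 0.069 mean [0.495 0.162 0.033] [490. 165.] [110.  53.] 41.4
blank 1119 zmax 0.043 mean [0.461 0.339 0.011] [466. 340.] [136.  90.] 1.1
punch 360 zmax 0.018 mean [0.555 0.007 0.013] [560.   7.] [112.  38.] 2.8
driver 527 zmax 0.028 mean [0.406 0.    0.02 ] [404.  22.] [ 26. 144.] 6.7
spray 1260 zmax 0.152 mean [0.727 0.05  0.119] [737.  50.] [59. 58.] 32.8
wrench 679 zmax 0.01 mean [0.665 0.186 0.007] [664. 186.] [210.  73.] 88.8
rim 1106 zmax 0.104 mean [ 0.515 -0.221  0.1  ] [ 518. -220.] [173. 213.] 87.0
T narrow 868 dy/dx -0.051 dy/dz 0.39 y at hinge -0.136 x [0.42  0.623] z 0.172
T wide 3816 dy/dx -0.05 dy/dz -0.184 y at hinge -0.305 x [0.411 0.613] z 0.219
S narrow 1885 dy/dx -0.048 dy/dz 0.367 y at hinge -0.135 x [0.426 0.628] z 0.17
S wide 2892 dy/dx -0.052 dy/dz -0.187 y at hinge -0.304 x [0.416 0.619] z 0.218
```

```bash
cat >> h.py <<'E'
from scipy.spatial.transform import Rotation as R
def go(x,y,z,yawy,tilt=None):
    "shift/turn row to reach TCP (mm), tool y at yawy deg (vertical tool)"
    s=status.read_state(); r=R.from_quat(s['eef_rot'])
    a=np.radians(yawy); ty=np.array([np.cos(a),np.sin(a),0]); tz=np.array([0,0,-1.]); tx=np.cross(ty,tz)
    T=R.from_matrix(np.c_[tx,ty,tz]);
    if tilt: T=T*R.from_rotvec(tilt)
    rv=(r.inv()*T).as_rotvec(); d=r.inv().apply(np.array([x,y,z])-s['ee_pos']*1000)
    print('rot',rv.round(3),'shift',d.round(1))
def st():
    s=status.read_state(); r=R.from_quat(s['eef_rot']).as_matrix()
    print('t',round(s['time'],2),'pos',(s['ee_pos']*1000).round(1),'yawy',np.degrees(np.arctan2(r[1,1],r[0,1])).round(1),'w',round(s['width']*1000,1),'grip',s['grip_force'],'F',s['ft_force'].round(1),'q',s['joint_positions'].round(2))
E
python3 -c "
from h import *
go(488,165,200,-49);go(488,165,38,-49)"
```

```text
rot [-1.000e-03  1.000e-03  2.166e+00] shift [-429.2 -339.8  -12.4]
rot [-1.000e-03  1.000e-03  2.166e+00] shift [-429.2 -339.6  149.6]
```

Emit:
jog_arm([
  [0,0,2.166,-429,-340,-12,1],
  [0,0,2.166,-429,-340,-12,1],
  [0,0,2.166,-429,-340,-12,1],
  [0,0,2.166,-429,-340,-12,1],
  [0,0,2.166,-429,-340,-12,1],
  [0,0,2.166,-429,-340,-12,1],
  [0,0,2.166,-429,-340,-12,1],
  [0,0,2.166,-429,-340,-12,1],
  [0,0,2.166,-429,-340,-12,1],
  [0,0,2.166,-429,-340,-12,1],
  [0,0,2.166,-429,-340,-12,1],
  [0,0,2.166,-429,-340,-12,1],
], squeeze=40)

```text
time: 1.3
ee_pos: [0.491, 0.1585, 0.2]
eef_rot: [0.861, 0.508, 0.0, 0.001]
ft_force: [-0.2, -0.2, 0.2]
width: 0.0872
grip_force: 0.0
```

```bash
python3 -c "
from h import *
st();go(488,165,200,-49)"
```

```text
t 1.3 pos [491.  158.5 200. ] yawy -28.9 w 87.2 grip 0.0 F [-0.2 -0.2  0.2] q [-0.83  0.07  0.45  1.75 -0.03  1.32 -0.87]
rot [0.002 0.001 0.35 ] shift [ 4.3 -5.8  0. ]
```

Emit:
jog_arm([
  [0,0,0.15,0,0,0,1],
  [0,0,0.3,0,0,0,1],
  [0,0,0.35,0,0,0,1],
  [0,0,0.35,0,0,0,1],
  [0,0,0.35,0,0,0,1],
])

```text
time: 1.8
ee_pos: [0.4877, 0.1652, 0.1996]
eef_rot: [0.933, 0.359, -0.0, -0.0]
ft_force: [-0.0, -0.1, 0.4]
width: 0.0874
grip_force: 0.0
```

```bash
python3 - <<'E'
from h import *
st();go(488,165,200,-49)
s=status.read_state();c=cap('wrist')
M=np.eye(4);M[:3,:3]=R.from_quat(s['eef_rot']).as_matrix();M[:3,3]=s['ee_pos'];c['world_from_camera']=M@np.array(c['mount'])
P=pts(c);a=P.reshape(-1,3)[c['z_map'].ravel()>.05]
a=a[(abs(a[:,0]-.488)<.08)&(abs(a[:,1]-.165)<.08)]
for lo in(.055,.003):
    b=a[(a[:,2]>lo)&(a[:,2]<.085)];print(len(b),b[:,2].max(),cv2.minAreaRect((b[:,:2]*1000).astype(np.float32)))
E
ls pics
```

```text
t 1.8 pos [487.7 165.2 199.6] yawy -48.0 w 87.4 grip 0.0 F [-0.  -0.1  0.4] q [-0.85  0.07  0.46  1.75 -0.03  1.32 -1.22]
rot [-0.     0.     0.018] shift [ 0.1  0.4 -0.4]
2492 0.07153331661151141 ((486.97216796875, 167.28892517089844), (80.67013549804688, 28.65721321105957), 41.39497756958008)
4438 0.07153331661151141 ((486.8358459472656, 167.1304931640625), (109.9082260131836, 49.08573913574219), 41.080223083496094)
scene_5.png
top_10.png
wrist_185.png
```

Emit:
jog_arm([
  [0,0,0.018,0,-1,40,1],
  [0,0,0.018,0,-1,80,1],
  [0,0,0.018,0,-1,120,1],
  [0,0,0.018,0,-1,150,1],
  [0,0,0.018,0,-1,161,1],
  [0,0,0.018,0,-1,161,1],
  [0,0,0.018,0,-1,161,-1],
  [0,0,0.018,0,-1,161,-1],
  [0,0,0.018,0,-1,161,-1],
  [0,0,0.018,0,-1,161,-1],
  [0,0,0.018,0,-1,161,-1],
  [0,0,0.018,0,-1,161,-1],
], squeeze=40)

```text
time: 3.05
ee_pos: [0.4872, 0.1661, 0.039]
eef_rot: [0.937, 0.349, 0.0, -0.0]
ft_force: [0.2, 0.6, -0.4]
width: 0.0471
grip_force: 0.0
```

Run:
```python
from h import *
st()
```

```text
t 3.05 pos [487.2 166.1  39. ] yawy -49.1 w 47.1 grip 0.0 F [ 0.2  0.6 -0.4] q [-0.82  0.24  0.45  1.94 -0.13  0.99 -1.17]
```

Emit:
jog_arm([
  [0,0,0,0,0,0,-1],
  [0,0,0,0,0,0,-1],
  [0,0,0,0,0,0,-1],
  [0,0,0,0,0,0,-1],
  [0,0,0,0,0,0,-1],
  [0,0,0,0,0,0,-1],
  [0,0,0,0,0,-15,-1],
  [0,0,0,0,0,-40,-1],
  [0,0,0,0,0,-80,-1],
  [0,0,0,0,0,-120,-1],
  [0,0,0,0,0,-165,-1],
  [0,0,0,0,0,-220,-1],
], squeeze=40)

```text
time: 4.25
ee_pos: [0.4865, 0.1656, 0.2552]
eef_rot: [0.937, 0.349, -0.0, -0.0]
ft_force: [0.7, 1.3, 0.4]
width: 0.0006
grip_force: 0.0
```

Run:
```python
from h import *
st();go(516,-220,260,-3);go(516,-220,255,-3)
```

```text
t 4.25 pos [486.5 165.6 255.2] yawy -49.1 w 0.6 grip 0.0 F [0.7 1.3 0.4] q [-0.86  0.04  0.46  1.66 -0.02  1.44 -1.25]
rot [-0.001  0.001 -0.805] shift [-230.1  310.8   -4.7]
rot [-0.001  0.001 -0.805] shift [-2.301e+02  3.108e+02  3.000e-01]
```

The gripper closed empty, so I look before trying again.

```bash
python3 - <<'E'
from h import *
s=status.read_state();c=cap('wrist')
M=np.eye(4);M[:3,:3]=R.from_quat(s['eef_rot']).as_matrix();M[:3,3]=s['ee_pos'];c['world_from_camera']=M@np.array(c['mount'])
P=pts(c);a=P.reshape(-1,3)[c['z_map'].ravel()>.05]
a=a[(abs(a[:,0]-.488)<.09)&(abs(a[:,1]-.165)<.09)]
for lo in(.055,.003):
    b=a[(a[:,2]>lo)&(a[:,2]<.085)];print(len(b),b[:,2].max(),cv2.minAreaRect((b[:,:2]*1000).astype(np.float32)))
E
ls pics
```

```text
1870 0.07197340847630024 ((486.8509826660156, 167.80946350097656), (80.02766418457031, 28.723812103271484), 40.88316345214844)
3410 0.07197340847630024 ((486.49951171875, 167.5480499267578), (108.4756088256836, 49.91291427612305), 41.14611053466797)
scene_5.png
top_10.png
wrist_185.png
wrist_430.png
```

View pics/wrist_430.png

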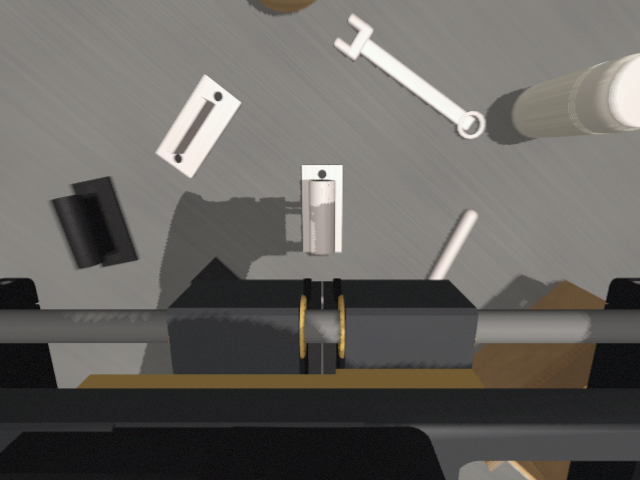

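The bracket has not moved: it is in the middle at (322,210), and the closed fingers are at (322,320). I'll go down again, slightly lower, and check the grip before lifting.

Emit:
jog_arm([
  [0,0,0,0,-1,0,1],
  [0,0,0,0,-1,20,1],
  [0,0,0,0,-1,40,1],
  [0,0,0,0,-1,60,1],
  [0,0,0,0,-1,80,1],
  [0,0,0,0,-1,100,1],
  [0,0,0,0,-1,110,1],
  [0,0,0,0,-1,130,1],
  [0,0,0,0,-1,150,1],
  [0,0,0,0,-1,150,1],
  [0,0,0,0,-1,150,1],
])

```text
time: 5.4
ee_pos: [0.4864, 0.1666, 0.104]
eef_rot: [0.937, 0.349, -0.0, 0.0]
ft_force: [0.3, -0.0, 1.0]
width: 0.0799
grip_force: 0.0
```

Run:
```python
from h import *
st();go(487,167,33,-49)
```

```text
t 5.4 pos [486.4 166.6 104. ] yawy -49.1 w 79.9 grip 0.0 F [ 0.3 -0.   1. ] q [-0.84  0.16  0.46  1.88 -0.08  1.12 -1.21]
rot [-0.     0.001 -0.002] shift [ 0.7  0.1 71. ]
```

Emit:
jog_arm([
  [0,0,0,0.5,0,35,0.3],
  [0,0,0,0.5,0,71,0],
  [0,0,0,0.5,0,71,-0.2],
  [0,0,0,0.5,0,71,-1],
  [0,0,0,0.5,0,71,-1],
  [0,0,0,0.5,0,71,-1],
  [0,0,0,0.5,0,71,-1],
  [0,0,0,0.5,0,71,-1],
  [0,0,0,0.5,0,71,-1],
  [0,0,0,0.5,0,71,-1],
  [0,0,0,0.5,0,71,-1],
  [0,0,0,0.5,0,71,-1],
], squeeze=40)

```text
time: 6.6
ee_pos: [0.4886, 0.1674, 0.0352]
eef_rot: [0.937, 0.349, 0.002, -0.0]
ft_force: [-4.9, -3.2, 25.4]
width: 0.0028
grip_force: 13.6
```

Run:
```python
from h import *
st()
```

```text
t 6.6 pos [488.6 167.4  35.2] yawy -49.1 w 2.8 grip 13.610079735517502 F [-4.9 -3.2 25.4] q [-0.82  0.25  0.45  1.94 -0.13  0.97 -1.16]
```

Run:
```python
from h import *
c=cap('scene');i=c['image'][120:280,280:480];j=cap('wrist')['image'][150:450,120:520]
cv2.imwrite('pics/m1.png',np.hstack([cv2.resize(i,(400,320))[:300],j])[:,:,::-1])
```

```text
(no output)
```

View pics/m1.png

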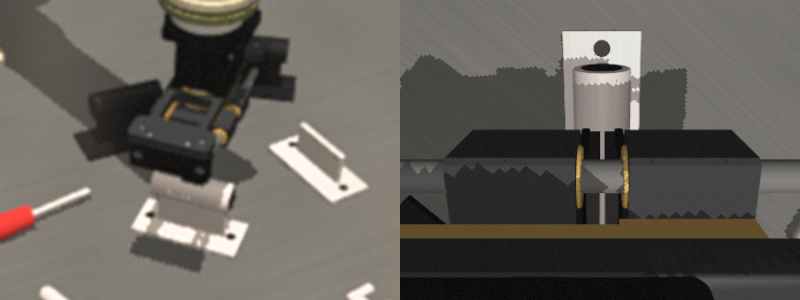

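Run:
```python
from h import *
s=status.read_state();Rm=R.from_quat(s['eef_rot']).as_matrix();print(Rm.round(2).tolist(),s['ee_pos'])
w=dict(np.load('wrist.npz'));m=w['mount'];print(m.round(3).tolist(),w['fx'],w['cx'],w['cy'])
def proj(c,M,p):
    q=np.linalg.inv(M)@np.r_[p,1];return (q[:2]/q[2]*[c['fx'],c['fy']]+[c['cx'],c['cy']]).round(0),q[2].round(3)
for z in(0,-.019,-.07,-.1): print('tool z',z,proj(w,m,[0,0,z]))
print('z_map around fingers');
for v in(200,240,260,300,330,350,370): print(v,w['z_map'][v,[300,310,318,322,326,334,345]].round(3))
c=dict(np.load('scene.npz'));P=pts(c)
for z in(0,-.019,-.07,-.1): print('scene',proj(c,c['world_from_camera'],s['ee_pos']+Rm@[0,0,z]))
for u,v in((382,190),(365,185),(350,182),(375,200),(385,212),(360,212),(390,175),(375,165)): print(u,v,(P[v,u]*1000).round(),(Rm.T@(P[v,u]-s['ee_pos'])*1000).round())
```

```text
[[0.76, 0.65, 0.0], [0.65, -0.76, 0.0], [0.0, 0.0, -1.0]] [0.48881784 0.16756166 0.03538257]
[[-0.0, -0.967, -0.255, 0.07], [1.0, -0.0, -0.0, -0.001], [0.0, -0.255, 0.967, -0.196], [0.0, 0.0, 0.0, 1.0]] 354.9755912424562 321.81296645829326 246.643229403613
tool z 0 (array([323., 276.]), np.float64(0.208))
tool z -0.019 (array([324., 288.]), np.float64(0.189))
tool z -0.07 (array([324., 336.]), np.float64(0.14))
tool z -0.1 (array([325., 383.]), np.float64(0.111))
z_map around fingers
200 [0.226 0.226 0.226 0.225 0.226 0.227 0.227]
240 [0.172 0.169 0.167 0.168 0.168 0.168 0.173]
260 [0.174 0.172 0.171 0.17  0.171 0.171 0.176]
300 [0.083 0.15  0.15  0.174 0.148 0.15  0.083]
330 [0.08  0.082 0.082 0.084 0.082 0.082 0.078]
350 [0.081 0.127 0.127 0.182 0.125 0.126 0.08 ]
370 [0.095 0.128 0.128 0.184 0.129 0.129 0.077]
scene (array([376., 221.]), np.float64(1.011))
scene (array([377., 214.]), np.float64(0.998))
scene (array([378., 194.]), np.float64(0.965))
scene (array([379., 181.]), np.float64(0.945))
382 190 [564. 125. 181.] [  30.   81. -145.]
365 185 [540. 106. 181.] [  -1.   80. -146.]
350 182 [519.  88. 180.] [ -29.   81. -145.]
375 200 [566. 112. 165.] [  22.   93. -129.]
385 212 [504. 177.  67.] [ 17.   3. -32.]
360 212 [474. 137.  60.] [-31.  13. -24.]
390 175 [525. 166. 174.] [  27.   25. -138.]
375 165 [491. 154. 178.] [  -7.   12. -142.]
```

```bash
python3 - <<'E'
from h import *
w=dict(np.load('wrist.npz'));w['world_from_camera']=w['mount'];P=pts(w)
for u in (312,323,332):
  for v in range(266,312,4): print(u,v,(P[v,u]*1000).round().tolist())
E
python3 - <<'E'
import cv2
i=cv2.imread('pics/m1.png')[100:240,520:700];cv2.imwrite('pics/m2.png',cv2.resize(i,None,fx=4,fy=4))
E
```

```text
312 266 [17.0, -6.0, -34.0]
312 270 [15.0, -6.0, -34.0]
312 274 [13.0, -6.0, -33.0]
312 278 [11.0, -6.0, -33.0]
312 282 [10.0, -6.0, -36.0]
312 286 [10.0, -5.0, -41.0]
312 290 [10.0, -5.0, -46.0]
312 294 [10.0, -5.0, -51.0]
312 298 [10.0, -5.0, -55.0]
312 302 [10.0, -5.0, -60.0]
312 306 [10.0, -5.0, -64.0]
312 310 [33.0, -3.0, -118.0]
323 266 [17.0, -0.0, -34.0]
323 270 [15.0, -0.0, -34.0]
323 274 [13.0, -0.0, -33.0]
323 278 [12.0, -0.0, -35.0]
323 282 [9.0, -0.0, -34.0]
323 286 [7.0, -0.0, -33.0]
323 290 [5.0, -0.0, -34.0]
323 294 [3.0, -0.0, -34.0]
323 298 [1.0, -0.0, -33.0]
323 302 [-1.0, -0.0, -34.0]
323 306 [-3.0, -0.0, -35.0]
323 310 [33.0, -1.0, -118.0]
332 266 [17.0, 4.0, -34.0]
332 270 [15.0, 4.0, -33.0]
332 274 [13.0, 4.0, -33.0]
332 278 [11.0, 4.0, -33.0]
332 282 [10.0, 4.0, -35.0]
332 286 [10.0, 4.0, -41.0]
332 290 [10.0, 4.0, -46.0]
332 294 [10.0, 4.0, -52.0]
332 298 [10.0, 3.0, -55.0]
332 302 [10.0, 3.0, -61.0]
332 306 [10.0, 3.0, -64.0]
332 310 [33.0, 2.0, -118.0]
```

View pics/m2.png

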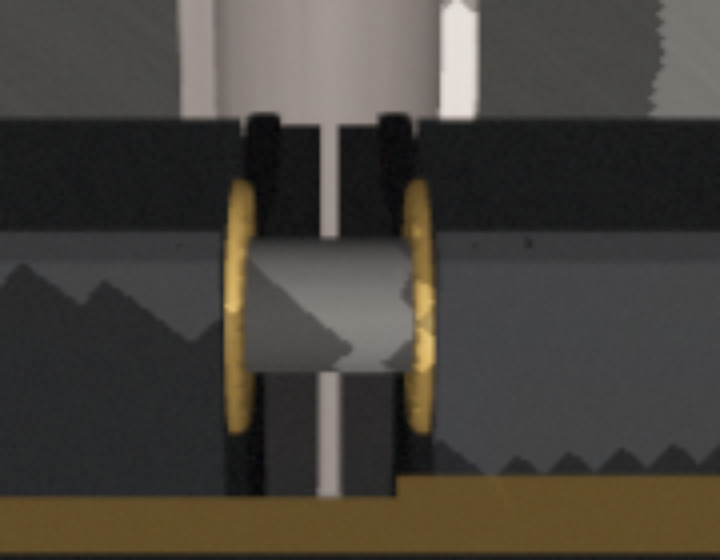

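The fingertips are resting on top of the tube: at 70 mm, while the reported TCP is at 35 mm. So the real tips seem to lie about 35 mm behind the reported TCP. I'll lift a little and measure this.

Emit:
jog_arm([
  [0,0,0,0,0,-20,-1],
  [0,0,0,0,0,-50,-1],
  [0,0,0,0,0,-80,-1],
  [0,0,0,0,0,-80,-1],
])

```text
time: 7.1
ee_pos: [0.4891, 0.168, 0.1166]
eef_rot: [0.937, 0.349, 0.003, -0.001]
ft_force: [0.2, -0.1, -0.4]
width: 0.0007
grip_force: 0.0
```

Run:
```python
from h import *
st()
w=cap('wrist');w['world_from_camera']=w['mount'];P=pts(w)
print((P[250:312:3,312]*1000).round().tolist())
print((P[250:312:3,332]*1000).round().tolist())
```

```text
t 7.1 pos [489.1 168.  116.6] yawy -49.1 w 0.7 grip 0.0 F [ 0.2 -0.1 -0.4] q [-0.85  0.14  0.47  1.86 -0.07  1.14 -1.21]
[[3.0, -8.0, 49.0], [0.0, -8.0, 49.0], [-2.0, -8.0, 49.0], [-4.0, -8.0, 47.0], [-6.0, -8.0, 48.0], [-9.0, -8.0, 49.0], [-11.0, -8.0, 49.0], [-13.0, -8.0, 49.0], [-16.0, -8.0, 49.0], [-18.0, -8.0, 49.0], [-20.0, -8.0, 49.0], [10.0, -6.0, -38.0], [10.0, -5.0, -42.0], [10.0, -5.0, -46.0], [10.0, -5.0, -49.0], [10.0, -5.0, -52.0], [10.0, -5.0, -56.0], [10.0, -5.0, -60.0], [10.0, -5.0, -62.0], [10.0, -5.0, -64.0], [33.0, -3.0, -118.0]]
[[3.0, 6.0, 49.0], [0.0, 6.0, 49.0], [-2.0, 6.0, 50.0], [-4.0, 6.0, 50.0], [-7.0, 6.0, 50.0], [-9.0, 7.0, 51.0], [-11.0, 6.0, 49.0], [-14.0, 7.0, 50.0], [-16.0, 7.0, 49.0], [-18.0, 7.0, 50.0], [12.0, 4.0, -38.0], [10.0, 4.0, -37.0], [10.0, 4.0, -41.0], [10.0, 4.0, -45.0], [10.0, 4.0, -49.0], [10.0, 4.0, -53.0], [10.0, 3.0, -56.0], [10.0, 3.0, -60.0], [10.0, 3.0, -62.0], [10.0, 3.0, -65.0], [33.0, 2.0, -117.0]]
```

Emit:
jog_arm([
  [0,0,0,0,0,0,1],
  [0,0,0,0,0,0,1],
  [0,0,0,0,0,0,1],
  [0,0,0,0,0,0,1],
  [0,0,0,0,0,0,1],
  [0,0,0,0,0,0,1],
  [0,0,0,0,0,0,1],
  [0,0,0,0,0,0,1],
  [0,0,0,0,0,0,1],
  [0,0,0,0,0,0,1],
  [0,0,0,0,0,0,1],
])

```text
time: 8.25
ee_pos: [0.4869, 0.1671, 0.1129]
eef_rot: [0.937, 0.349, 0.0, -0.0]
ft_force: [0.1, 0.3, 0.0]
width: 0.0805
grip_force: 0.0
```

```bash
python3 - <<'E'
from h import *
st()
w=cap('wrist');w['world_from_camera']=w['mount'];P=pts(w).reshape(-1,3)*1000
a=P[(P[:,0]>-8)&(P[:,0]<14)&(abs(P[:,1])<65)&(P[:,2]<5)&(P[:,2]>-70)]
for lo in range(-70,70,10):
    b=a[(a[:,1]>=lo)&(a[:,1]<lo+10)]
    if len(b): print(lo,len(b),'zmax',b[:,2].max().round(),'x',b[:,0].min().round(),b[:,0].max().round())
s=status.read_state();Q=(R.from_quat(s['eef_rot']).apply(P)+s['ee_pos']*1000)
Q=Q[(abs(Q[:,0]-488)<90)&(abs(Q[:,1]-165)<90)&(Q[:,2]<80)]
for l in(55,3):
    b=Q[Q[:,2]>l];print(len(b),b[:,2].max().round(),cv2.minAreaRect(b[:,:2].astype(np.float32)))
E
ls pics
```

```text
t 8.25 pos [486.9 167.1 112.9] yawy -49.1 w 80.5 grip 0.0 F [0.1 0.3 0. ] q [-0.85  0.15  0.47  1.87 -0.07  1.14 -1.21]
-60 49 zmax -44.0 x 11.0 12.0
-50 964 zmax -34.0 x -8.0 12.0
30 348 zmax -33.0 x -8.0 10.0
40 666 zmax -34.0 x -7.0 12.0
50 2 zmax -68.0 x 11.0 11.0
4354 71.0 ((486.94580078125, 167.5865020751953), (80.61559295654297, 29.222444534301758), 41.06031036376953)
7479 71.0 ((459.6669921875, 143.90652465820312), (181.73745727539062, 50.10468292236328), 41.07300567626953)
m1.png
m2.png
scene_5.png
scene_665.png
top_10.png
wrist_185.png
wrist_430.png
wrist_670.png
wrist_715.png
wrist_830.png
```

This confirms it: the real fingertips are 35 mm behind the reported TCP, so reported z = true tip z − 35. For a true tip height of 36 mm, the reported z has to be about 1.

Emit:
jog_arm([
  [0,0,0,0,0,30,1],
  [0,0,0,0,0,65,1],
  [0,0,0,0,0,100,0.6],
  [0,0,0,0,0,111,0.2],
  [0,0,0,0,0,111,-1],
  [0,0,0,0,0,111,-1],
  [0,0,0,0,0,111,-1],
  [0,0,0,0,0,111,-1],
  [0,0,0,0,0,111,-1],
  [0,0,0,0,0,111,-1],
  [0,0,0,0,0,111,-1],
  [0,0,0,0,0,111,-1],
], squeeze=40)

```text
time: 9.5
ee_pos: [0.4874, 0.167, 0.0022]
eef_rot: [0.937, 0.349, 0.0, 0.0]
ft_force: [0.4, -2.4, 4.1]
width: 0.029
grip_force: 40.0
```

```bash
python3 -c "
from h import *
st()"
```

```text
t 9.5 pos [487.4 167.    2.2] yawy -49.1 w 29.0 grip 39.98378955759108 F [ 0.4 -2.4  4.1] q [-0.81  0.3   0.45  1.97 -0.16  0.91 -1.14]
```

Emit:
jog_arm([
  [0,0,0,0,0,-10,-1],
  [0,0,0,0,0,-35,-1],
  [0,0,0,0,0,-75,-1],
  [0,0,0,0,0,-120,-1],
  [0,0,0,0,0,-165,-1],
  [0,0,0,0,0,-210,-1],
  [0,0,0,0,0,-230,-1],
  [0,0,0,0,0,-230,-1],
])

```text
time: 10.3
ee_pos: [0.4877, 0.1675, 0.2346]
eef_rot: [0.937, 0.349, 0.002, -0.001]
ft_force: [-0.3, 0.4, -6.9]
width: 0.0296
grip_force: 39.9
```

```bash
python3 -c "
from h import *
st();go(516,-220,232,-3)"
```

```text
t 10.3 pos [487.7 167.5 234.6] yawy -49.1 w 29.6 grip 39.94905416853726 F [-0.3  0.4 -6.9] q [-0.87  0.05  0.48  1.7  -0.03  1.39 -1.25]
rot [ 0.002 -0.004 -0.805] shift [-232.3  311.5    1.7]
```

Emit:
jog_arm([
  [0,0,-0.07,-20,27,0,-1],
  [0,0,-0.14,-40,54,0,-1],
  [0,0,-0.21,-60,81,0,-1],
  [0,0,-0.28,-82,110,0,-1],
  [0,0,-0.36,-105,140,0,-1],
  [0,0,-0.44,-127,170,0,-1],
  [0,0,-0.52,-150,200,0,-1],
  [0,0,-0.6,-172,230,0,-1],
  [0,0,-0.68,-195,262,0,-1],
  [0,0,-0.76,-217,292,0,-1],
  [0,0,-0.805,-232,312,0,-1],
  [0,0,-0.805,-232,312,0,-1],
])

```text
time: 11.5
ee_pos: [0.5134, -0.2248, 0.2296]
eef_rot: [0.727, 0.687, -0.002, -0.001]
ft_force: [-0.3, -0.8, -6.1]
width: 0.029
grip_force: 40.0
```

Emit:
jog_arm([
  [0,0,0,0,0,0,-1],
  [0,0,0,0,0,0,-1],
  [0,0,0,0,0,0,-1],
])

```text
time: 11.8
ee_pos: [0.5158, -0.2192, 0.2312]
eef_rot: [0.725, 0.689, -0.0, -0.001]
ft_force: [-0.2, -0.5, -5.1]
width: 0.0291
grip_force: 40.0
```

Run:
```python
from h import *
st();go(516,-220,10,-3)
c=cap('top');P=pts(c);ok=c['z_map']>.05
a=P[170:310,395:550].reshape(-1,3)
n=a[(a[:,1]>-.135)&(a[:,2]>.11)&(a[:,2]<.19)];print('narrow top',np.percentile(n[:,2],98),np.percentile(n[:,1],98))
```

```text
t 11.8 pos [ 515.8 -219.2  231.2] yawy -2.9 w 29.1 grip 40.002983612939715 F [-0.2 -0.5 -5.1] q [-0.38  0.2   0.82  1.6  -0.15  1.4   0.4 ]
rot [-0.001 -0.001  0.002] shift [ -0.9   0.5 221.2]
narrow top 0.1717815010814371 -0.1034684357024993
```

Emit:
jog_arm([
  [0,0,0,-1,0,25,-1],
  [0,0,0,-1,0,55,-1],
  [0,0,0,-1,0,85,-1],
  [0,0,0,-1,0,115,-1],
  [0,0,0,-1,0,145,-1],
  [0,0,0,-1,0,170,-1],
  [0,0,0,-1,0,190,-1],
  [0,0,0,-1,0,205,-1],
  [0,0,0,-1,0,212,-1],
  [0,0,0,-1,0,217,-1],
  [0,0,0,-1,0,219,-1],
  [0,0,0,-1,0,219,-1],
])

```text
time: 13.05
ee_pos: [0.5161, -0.2217, 0.0133]
eef_rot: [0.725, 0.689, 0.0, 0.0]
ft_force: [0.6, -0.5, -6.2]
width: 0.0288
grip_force: 40.0
```

```bash
python3 -c "
from h import *
st()"
```

```text
t 13.05 pos [ 516.1 -221.7   13.3] yawy -3.0 w 28.8 grip 40.00291787087917 F [ 0.6 -0.5 -6.2] q [-0.28  0.44  0.73  1.85 -0.35  0.98  0.55]
```

Emit:
jog_arm([
  [0,0,0,0,0,2,-1],
  [0,0,0,0,0,4,-1],
  [0,0,0,0,0,5,-1],
  [0,0,0,0,0,6,-1],
  [0,0,0,0,0,6,-1],
])

```text
time: 13.55
ee_pos: [0.5161, -0.2216, 0.0073]
eef_rot: [0.725, 0.689, 0.0, 0.0]
ft_force: [-0.9, 1.4, 0.6]
width: 0.029
grip_force: 40.0
```

The weight has gone off the wrist, so the base is on the floor. I'll let go and go straight up.

Emit:
jog_arm([
  [0,0,0,0,0,0,0.3],
  [0,0,0,0,0,0,0.3],
  [0,0,0,0,0,0,0.3],
  [0,0,0,0,0,0,0.3],
  [0,0,0,0,0,0,0.3],
  [0,0,0,0,0,0,0.3],
  [0,0,0,0,0,-20,0.3],
  [0,0,0,0,0,-60,0.3],
  [0,0,0,0,0,-110,0.3],
  [0,0,0,0,0,-160,0.3],
  [0,0,0,0,0,-210,-1],
  [0,0,0,0,0,-230,-1],
])

```text
time: 14.75
ee_pos: [0.517, -0.2226, 0.2417]
eef_rot: [0.725, 0.688, 0.002, 0.002]
ft_force: [-0.6, -0.4, -0.6]
width: 0.0474
grip_force: 0.0
```

Run:
```python
from h import *
st()
s=status.read_state();w=cap('wrist')
M=np.eye(4);M[:3,:3]=R.from_quat(s['eef_rot']).as_matrix();M[:3,3]=s['ee_pos'];w['world_from_camera']=M@w['mount']
Q=pts(w).reshape(-1,3)*1000;Q=Q[(abs(Q[:,0]-516)<90)&(abs(Q[:,1]+220)<70)&(Q[:,2]<95)]
for l in(60,8):
    b=Q[Q[:,2]>l];print(len(b),b[:,2].max().round(),cv2.minAreaRect(b[:,:2].astype(np.float32)))
```

```text
t 14.75 pos [ 517.  -222.6  241.7] yawy -3.0 w 47.4 grip 0.0 F [-0.6 -0.4 -0.6] q [-0.39  0.2   0.84  1.59 -0.15  1.42  0.41]
2084 76.0 ((515.2728271484375, -220.8106689453125), (80.65229797363281, 28.931678771972656), 87.48046112060547)
3721 76.0 ((515.33935546875, -220.5130157470703), (109.0940933227539, 49.9754524230957), 87.30191802978516)
```

The bracket is released and standing: the tube top is at 76 mm and the centre at (515,−221). Next is the narrow flap. I'll go over it to its outer side with the gripper shut.

Emit:
jog_arm([
  [0,0,0,30,0,0,-1],
  [0,0,0,70,0,0,-1],
  [0,0,0,110,0,0,-1],
  [0,0,0,145,0,0,-1],
  [0,0,0,162,0,0,-1],
  [0,0,0,162,0,30,-1],
  [0,0,0,162,0,65,-1],
  [0,0,0,162,0,100,-1],
  [0,0,0,162,0,117,-1],
  [0,0,0,162,0,117,-1],
  [0,0,0,162,0,117,-1],
])

```text
time: 15.9
ee_pos: [0.5243, -0.0601, 0.1203]
eef_rot: [0.725, 0.688, -0.0, 0.0]
ft_force: [0.3, -0.5, -0.0]
width: 0.0003
grip_force: 0.0
```

```bash
python3 -c "
from h import *
st();go(520,-122,120,-3)"
```

```text
t 15.9 pos [524.3 -60.1 120.3] yawy -3.0 w 0.3 grip 0.0 F [ 0.3 -0.5 -0. ] q [-0.61  0.19  0.71  1.84 -0.13  1.16  0.1 ]
rot [0. 0. 0.] shift [-62.1  -1.    0.3]
```

Emit:
jog_arm([
  [0,0,0,-20,0,0,-1],
  [0,0,0,-40,0,0,-1],
  [0,0,0,-55,0,0,-1],
  [0,0,0,-68,0,-1,-1],
  [0,0,0,-79,0,-2,-1],
  [0,0,0,-88,0,1,-1],
  [0,0,0,-97,0,5,-1],
  [0,0,0,-105,0,11,-1],
  [0,0,0,-111,0,18,-1],
  [0,0,0,-117,0,26,-1],
  [0,0,0,-121,0,34,-1],
  [0,0,0,-121,0,34,-1],
])

```text
time: 17.1
ee_pos: [0.5168, -0.1811, 0.0844]
eef_rot: [0.726, 0.688, -0.001, -0.001]
ft_force: [-0.4, 0.5, 0.1]
width: 0.0003
grip_force: 0.0
```

Run:
```python
from h import *
st();go(520,-185,68,-3)
c=cap('scene');cv2.imwrite('pics/m3.png',cv2.resize(c['image'][140:380,60:380],(640,480))[:,:,::-1])
```

```text
t 17.1 pos [ 516.8 -181.1   84.4] yawy -3.0 w 0.3 grip 0.0 F [-0.4  0.5  0.1] q [-0.4   0.3   0.76  1.83 -0.23  1.11  0.4 ]
rot [-0.002  0.    -0.   ] shift [-3.7  3.4 16.4]
```

View pics/m3.png

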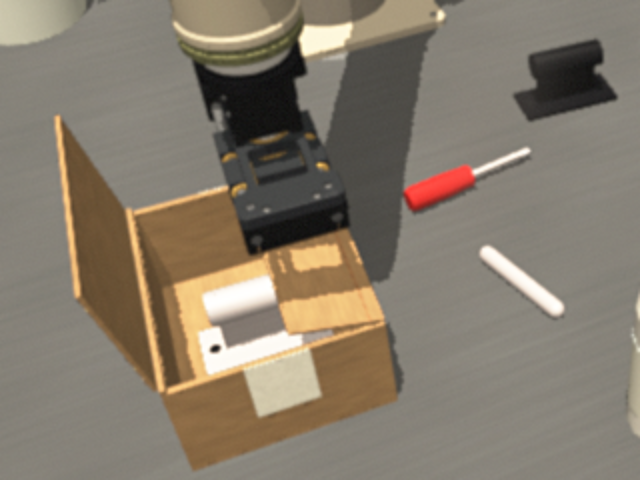

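The narrow flap is folding well: its free edge is around (275,290) and nearly down. The bracket stands inside and the wide flap is still open. I'll press the narrow flap flat.

Emit:
jog_arm([
  [0,0,0,-2,0,6,-1],
  [0,0,0,-4,0,12,-1],
  [0,0,0,-4,0,16,-1],
  [0,0,0,-4,0,18,-1],
  [0,0,0,-4,0,19,-1],
  [0,0,0,-4,0,19,-1],
])

```text
time: 17.75
ee_pos: [0.5178, -0.1849, 0.0691]
eef_rot: [0.725, 0.688, 0.001, -0.0]
ft_force: [-12.3, 4.1, 30.8]
width: 0.0006
grip_force: 15.7
```

The narrow flap is flat: the true tip is at 104 mm with 30 N on it. Next I go up and over to the outer side of the wide flap.

Emit:
jog_arm([
  [0,0,0,0,0,-30,-1],
  [0,0,0,0,0,-75,-1],
  [0,0,0,0,0,-120,-1],
  [0,0,0,0,0,-155,-1],
  [0,0,0,-30,0,-160,-1],
  [0,0,0,-70,0,-160,-1],
  [0,0,0,-110,0,-160,-1],
  [0,0,0,-150,0,-160,-1],
  [0,0,0,-190,0,-160,-1],
  [0,0,0,-200,0,-160,-1],
  [0,0,0,-200,0,-160,-1],
  [0,0,0,-200,0,-160,-1],
])

```text
time: 18.95
ee_pos: [0.5078, -0.3832, 0.2265]
eef_rot: [0.725, 0.689, 0.0, -0.0]
ft_force: [-0.0, 0.7, -0.4]
width: 0.0007
grip_force: 0.0
```

Run:
```python
from h import *
st();go(508,-385,155,-3)
Q=pts(cap('top')).reshape(-1,3)
n=Q[(Q[:,0]>.44)&(Q[:,0]<.6)&(Q[:,1]>-.2)&(Q[:,1]<-.145)];print('narrow z',np.percentile(n[:,2],[5,50,95]).round(3))
```

```text
t 18.95 pos [ 507.8 -383.2  226.5] yawy -2.9 w 0.7 grip 0.0 F [-0.   0.7 -0.4] q [-0.04  0.43  0.86  1.41 -0.33  1.45  0.76]
rot [-0.    -0.001  0.001] shift [-1.8  0.4 71.5]
narrow z [0.1   0.103 0.107]
```

Emit:
jog_arm([
  [0,0,0,0,0,35,-1],
  [0,0,0,0,0,65,-1],
  [0,0,0,0,0,71,-1],
  [0,0,0,10,0,71,-1],
  [0,0,0,30,0,71,-1],
  [0,0,0,48,0,71,-1],
  [0,0,0,64,0,71,-1],
  [0,0,0,77,0,72,-1],
  [0,0,0,88,0,73,-1],
  [0,0,0,98,0,76,-1],
  [0,0,0,107,0,80,-1],
  [0,0,0,107,0,80,-1],
])

```text
time: 20.2
ee_pos: [0.5129, -0.2759, 0.1461]
eef_rot: [0.725, 0.689, 0.0, -0.001]
ft_force: [0.4, -0.1, -1.0]
width: 0.0004
grip_force: 0.0
```

Run:
```python
from h import *
st();go(512,-277,146,-3)
```

```text
t 20.2 pos [ 512.9 -275.9  146.1] yawy -2.9 w 0.4 grip 0.0 F [ 0.4 -0.1 -1. ] q [-0.27  0.34  0.85  1.67 -0.27  1.25  0.58]
rot [-0.001 -0.001  0.002] shift [-1.1 -0.8  0.1]
```

Emit:
jog_arm([
  [0,0,0,6,0,3,-1],
  [0,0,0,12,0,7,-1],
  [0,0,0,18,0,13,-1],
  [0,0,0,24,0,19,-1],
  [0,0,0,30,0,26,-1],
  [0,0,0,36,0,34,-1],
  [0,0,0,40,0,43,-1],
  [0,0,0,43,0,52,-1],
  [0,0,0,45,0,60,-1],
  [0,0,0,46,0,66,-1],
  [0,0,0,46,0,70,-1],
  [0,0,0,46,0,72,-1],
])

```text
time: 21.4
ee_pos: [0.515, -0.2318, 0.0744]
eef_rot: [0.725, 0.688, -0.0, -0.0]
ft_force: [-0.1, 0.2, 0.9]
width: 0.0002
grip_force: 0.2
```

Emit:
jog_arm([
  [0,0,0,0,0,1,-1],
  [0,0,0,0,0,2,-1],
  [0,0,0,0,0,2,-1],
  [0,0,0,0,0,2,-1],
])

```text
time: 21.8
ee_pos: [0.5152, -0.2318, 0.0741]
eef_rot: [0.725, 0.688, 0.0, -0.0]
ft_force: [-5.6, 3.1, 13.7]
width: 0.0005
grip_force: 6.9
```

Emit:
jog_arm([
  [0,0,0,0,0,-20,-1],
  [0,0,0,0,0,-60,-1],
  [0,0,0,0,0,-105,-1],
  [0,0,0,0,0,-150,-1],
  [0,0,0,-80,0,-170,-1],
  [0,0,0,-150,0,-170,-1],
  [0,0,0,-200,0,-170,-1],
  [0,0,0,-200,0,-170,-1],
  [0,0,0,-200,0,-170,-1],
  [0,0,0,-200,0,-170,-1],
])

```text
time: 22.8
ee_pos: [0.5034, -0.4335, 0.2424]
eef_rot: [0.727, 0.687, -0.001, -0.0]
ft_force: [0.0, 0.4, 0.4]
width: 0.0003
grip_force: 0.0
```

Run:
```python
from h import *
st()
for n in('top','scene'):
    Q=pts(cap(n)).reshape(-1,3)
    for k,(a,b) in dict(wide=(-.3,-.2),narrow=(-.18,-.14)).items():
        q=Q[(Q[:,0]>.44)&(Q[:,0]<.6)&(Q[:,1]>a)&(Q[:,1]<b)&(Q[:,2]<.2)&(Q[:,2]>.05)]
        c=np.linalg.lstsq(np.c_[q[:,0]-.5,q[:,1],np.ones(len(q))],q[:,2],rcond=None)[0]
        print(n,k,len(q),np.median(q[:,2]).round(3),'slope y',c[1].round(3))
```

```text
t 22.8 pos [ 503.4 -433.5  242.4] yawy -3.2 w 0.3 grip 0.0 F [0.  0.4 0.4] q [ 0.06  0.51  0.89  1.29 -0.39  1.51  0.85]
top wide 4114 0.108 slope y -0.003
top narrow 1633 0.104 slope y 0.002
scene wide 4494 0.108 slope y -0.002
scene narrow 1616 0.103 slope y 0.0
```

Both flaps are flat, and the arm is clear and at rest.

```bash
python3 -c "
from h import *
print(order.close_job())"
```

```text
the job is handed in; nothing more can be done
None
```

The finished bracket is standing released in the carton, with the narrow flap folded flat first and the wide flap flat over it. The job is handed in at about 23 s, but no verdict came back; nothing else was touched, though I did not re-measure the other items at the end.

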